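# Nest the empty parts cups on the joiner's bench

## Robot

A 6-joint arm with a two-finger parallel gripper is mounted at the origin on the work surface. World frame = base frame: x ahead of the robot, y to its left, z up, the work surface at z = 0. Lengths are in m, angles in rad, forces in N, time in s.
With the tool pointing down it reaches from about 0.35 to 0.725 m from the base axis. Payload 6 kg.
Tool frame: the origin (TCP) lies at the very end of the fingers, on their centre line; the grasp point (between the pads) lies 19 mm behind it; x points along the fingers, y is the direction in which the jaws open and shut, and the axes are right-handed (so a half turn about x gives the same grasp; the last joint's range is limited). The gripper opens to 85 mm and grips with 20 to 120 N. Pads are 22 mm wide; open, the fingers measure 114 mm over their backs; the gripper's body (76 mm by 85 mm) begins 54 mm behind the grasp point. The pads swing forward as they close: fully open they stand 13 mm farther back than shut.
Start: joints at [1.556, 0.04, 0.085, 0, -1.615, -0.334], TCP at [0.205, 0.564, 0.231] pointing down, gripper open.
Joint ranges: [-2.56, 2.56], [-1.29, 2.01], [-1.08, 1.49], [-3.29, 1.98], [-2.81, -0.18], [-2.99, 2.99]. Speed limits (rad/s): [2.57, 2.57, 3.01, 3.14, 3.14, 3.14].

## Interface

Orientations are given as a unit quaternion [w, x, y, z].
In Python, from rig import manip gives the robot as it stands.
- The arm moves only by the shell command python3 -m jog 'ROWS' [FORCE]. ROWS is JSON, a list of rows, each a list of 7 numbers: the turn, a rotation vector about the tool's x, y, z in rad, then the shift along the tool's x, y, z in mm, then the opening in per cent of the stroke, from 0 (shut) to 100 (fully open). A call has 1 to 5 rows; each row is the pose to reach, as a shift and turn from the pose commanded when the call began, along the tool's axes at that moment; what a row does not reach only later rows make up. A row lasts 1/10 s, in which the tool goes at most 50 mm and 8.59 degrees, less where a joint would pass 70% of its speed; a pose out of reach is approached as far as the arm can. A call with a gripper value outside its range is refused whole. The fingers move at their own pace and stop on an object; FORCE is the grip in N (left out, the last holds). Time passes only in rows, so rows that repeat a pose let the fingers close. It gives the time, the measured TCP pose, the force and the opening at its end, in the units of the state.
- manip.sense(): the state, without advancing time (a new reading comes with each control period).
- manip.read_camera(name): name is "side" or "top" or "wrist"; returns a dict with "image" (420x560x3 uint8, red, green, blue), "intrinsics" (3x3 intrinsics, pixels), "k1" (the pictures are not rectified: a ray, as slopes to the right and down, at radius r is drawn at 1 + k1 r^2 times it, then the intrinsics apply), "R" (3x3) and "t" (3): a world point X has camera coordinates R X + t; the wrist camera has in their place "tool_from_camera" (4x4, takes a point from camera to tool coordinates, whose origin is the TCP and whose axes are the tool frame's). Camera axes: x right, y down, z forward; pixel columns grow to the right and rows downward; lengths in m; the calibration is good to about 2 mm. A picture is of the moment at which its call begins: read the wrist's pose just before it. There is no depth.
- manip.sign_off(): hands the job in, once; it reports no verdict.
The state is a dict: "time": time; "qpos": joint angles; "qd": joint speeds; "joint_efforts": joint torques, N m; "position": TCP position; "orientation": TCP orientation; "force": force on the tool from outside, world axes, zero at the start; "wrist_torque": the same for the moment, N m; "grip_width": finger opening in m.
Only numpy, scipy, OpenCV 4.12 (cv2) and the standard library are available. Lean on these libraries where they do the work, as an engineer would, in place of code of your own. Each camera call takes 0.05 s, during which the arm holds its last target.

## Task

Clear the bench: nest the two loose empty collared parts cups, one after the other in either order, into the collared cup that stands on the small dark wooden board, so that the three make one straight upright stack with each cup fully home in the one below. Leave the bottom cup standing where it is on the board, and leave the straight-sided cup of screws alone.

Things in the scene. Friction and masses are not known exactly. Their poses are not given: they have to be found in the camera images.
- base_cup: Bottom cup, same shape as cup_a, loose on a fixed dark wooden board 110 mm square, 12 mm thick. Origin: centre of the foot's underside, z up. A cup is fully home in another when its collar's underside rests on the lower rim: its origin is then 34 mm above the lower origin, the whole collar in the open. The foot has 8 mm of room all round in the mouth; the taper centres it.
- cup_a: Empty grey plastic parts cup to nest, upright on the bench, round, open on top, 80 mm high: lower 46 mm a tapered body (37 mm across at the foot, 50 mm below the collar), upper 34 mm a thick straight collar, 66 mm across outside, 54 mm inside (wall 6 mm). About 80 to 170 g. Origin: centre of the foot's underside; z along its axis to the rim.
- cup_b: Second empty cup to nest, identical to cup_a in shape and size (80 mm high, collar 66 mm across and 34 mm high), upright on the bench. About 80 to 170 g. Origin: centre of the foot's underside; z along its axis to the rim.
- screw_cup: Straight-sided grey plastic cup without a collar, 55 mm across and 70 mm high, holding steel screws, about 250 g; it is not part of the stack and stays where it is. Origin: centre of its underside; z up.

How it is judged:
By the outcome, as a careful person would: the job done as asked, in the order asked, and still so for the second after the job is handed in, with the robot touching nothing.
It also fails if it takes over 58 s, if anything falls off the work surface, if the arm or the gripper's body presses on something with over 40 N, if the wrist force passes 120 N, or if a joint passes its speed limit or range.

## Working session

There is one attempt and no reset: what is moved stays moved. The work goes in short steps, Python scripts to look and compute and a shell command to move; the robot and the scene stay as the last step left them, time stands still between calls to the robot, and variables do not carry over. Pictures are saved under pics/ and viewed, and the job is handed in when it is done.

```bash
ls; mkdir -p pics; python3 - <<'E'
from rig import manip
import cv2,json
print(manip.sense())
for n in("side","top","wrist"):
    d=manip.read_camera(n)
    cv2.imwrite(f"pics/{n}0.png",d["image"][:,:,::-1])
    print(n,{k:(v.tolist() if hasattr(v,'tolist') else v) for k,v in d.items() if k!="image"})
E
```

```text
pics
{'time': 0.0, 'qpos': array([ 1.55571585e+00,  4.08076947e-02,  8.37761818e-02, -4.69445342e-04,
       -1.61551422e+00, -3.33707827e-01]), 'qd': array([-0.00020134, -0.00039958,  0.00071568,  0.00057988,  0.0005334 ,
        0.00011472]), 'joint_efforts': array([ 2.05150423e-05, -3.68200421e+01,  3.47428179e+01,  6.93253934e+00,
       -5.27115277e-03, -1.56203259e-05]), 'position': array([0.20485933, 0.56357761, 0.23026102]), 'orientation': array([ 0.12204697, -0.69631666,  0.12332093,  0.69644784]), 'force': array([-0.43944331,  0.71233026, -0.14513312]), 'wrist_torque': array([-0.05554089, -0.02040479, -0.01768158]), 'grip_width': 0.0856326237019663}
side {'intrinsics': [[502.6964507278897, 0.0, 282.74110735781363], [0.0, 502.6964507278897, 199.01786650988527], [0.0, 0.0, 1.0]], 'k1': 0.03455224496744247, 'R': [[0.856625955403349, -0.5157888408678527, 0.012403393305697646], [-0.31967649490753625, -0.5494840105840054, -0.7719289220622247], [0.4049677902413116, 0.6572892770681057, -0.6355878343064438]], 't': [-0.450646428624656, 0.1871921199647328, 0.695990304660812]}
top {'in
[... 190 characters left out ...]
33113, -0.014785698694989321], [-0.9971987173627063, 0.02828249913778235, -0.06924462674240148], [0.06962938174068592, 0.012852408996112265, -0.9974901326737055]], 't': [0.01401892660508242, 0.5161689029964935, 1.041871560703845]}
wrist {'intrinsics': [[376.6344922893487, 0.0, 278.2109790046218], [0.0, 376.6344922893487, 208.19743650213385], [0.0, 0.0, 1.0]], 'k1': -0.023005612447005774, 'tool_from_camera': [[0.000959682730353057, -0.2967394946151168, 0.954957984072924, -0.1426800288203341], [0.9999995091499281, 4.9481777504886356e-05, -0.0009895713501580487, 5.3348488980753395e-05], [0.00024639188383709953, 0.9549584650062638, 0.2967393964473218, -0.0761848632927171], [0.0, 0.0, 0.0, 1.0]]}
```

View pics/side0.png

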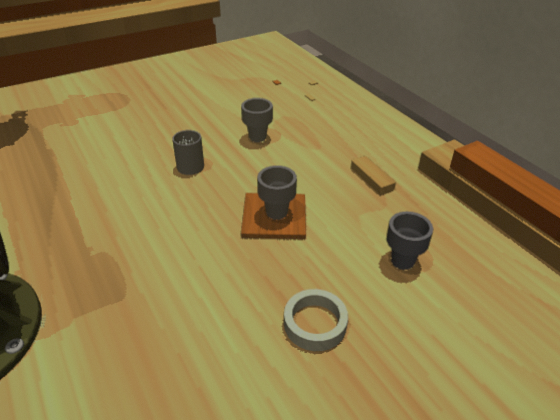

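View pics/top0.png

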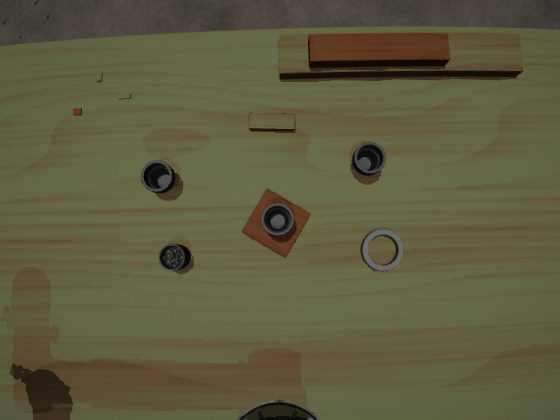

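View pics/wrist0.png

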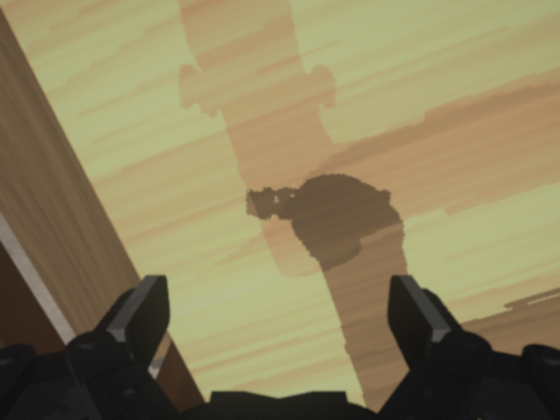

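Side view: base cup at about (277,195) on the board, loose cups at (257,120) and (409,240), screw cup at (188,152). Top view: base (278,219), loose (158,177) and (369,158), screws (175,257). I zoom in to get the rims.

```bash
cat > h.py <<'E'
import numpy as np,cv2
from scipy.spatial.transform import Rotation as Ro
def tR(s):
    w,x,y,z=s["orientation"]; return Ro.from_quat([x,y,z,w]).as_matrix()
def pose(d,s=None):
    if "R" in d: R=np.array(d["R"]);t=np.array(d["t"]); return R.T,-R.T@t
    T=np.array(d["tool_from_camera"]);W=tR(s); return W@T[:3,:3],W@T[:3,3]+s["position"]
def ray(d,uv,s=None):
    K=np.array(d["intrinsics"]);k=d["k1"]
    p=cv2.undistortPoints(np.array([[uv]],float),K,np.array([k,0,0,0.]))[0,0]
    A,c=pose(d,s); v=A@np.array([p[0],p[1],1]); return c,v/np.linalg.norm(v)
def onz(d,uv,z,s=None):
    c,v=ray(d,uv,s); return c+v*(z-c[2])/v[2]
def proj(d,X,s=None):
    A,c=pose(d,s); p=np.atleast_2d(X)-c; p=p@A; xy=p[:,:2]/p[:,2:]; r2=(xy**2).sum(1,keepdims=True)
    xy=xy*(1+d["k1"]*r2); K=np.array(d["intrinsics"]); return xy*[K[0,0],K[1,1]]+K[:2,2]
def fitcircle(P):
    A=np.c_[2*P,np.ones(len(P))];b=(P**2).sum(1);x=np.linalg.lstsq(A,b,rcond=None)[0]
    return x[:2],np.sqrt(x[2]+x[:2]@x[:2])
E
python3 - <<'E'
import cv2,numpy as np
a=cv2.imread("pics/top0.png");b=cv2.imread("pics/side0.png")
def c(im,u,v,n=32): return cv2.resize(im[v-n:v+n,u-n:u+n],(260,260),interpolation=cv2.INTER_NEAREST)
r1=np.hstack([c(a,158,177),c(a,278,219),c(a,369,158)]);r2=np.hstack([c(b,257,120),c(b,277,195),c(b,409,240)])
cv2.imwrite("pics/crops.png",np.vstack([r1,r2]))
E
```

```text
(no output)
```

View pics/crops.png

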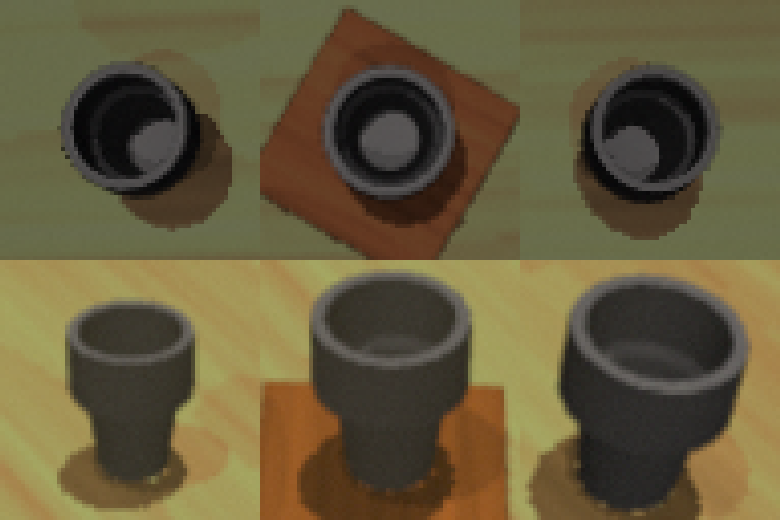

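The crops show all three cups upright, with bright thin rims. I fit circles to the rims on their known planes.

```bash
cat > meas.py <<'E'
from h import *
def rim(d,uv,z,n=34,s=None,thr=None,gate=None):
    im=d["image"].astype(int);u,v=map(int,uv)
    mx=im.max(2);mn=im.min(2)
    m=((mx-mn)<0.22*mx+4)
    w=np.zeros_like(m);w[max(v-n,0):v+n,max(u-n,0):u+n]=1;m&=w.astype(bool)
    if thr is None:
        thr=cv2.threshold(mx[m].astype(np.uint8),0,255,cv2.THRESH_OTSU)[0]
    m&=mx>thr
    nc,l,st,ce=cv2.connectedComponentsWithStats(m.astype(np.uint8),connectivity=8)
    i=max(range(1,nc),key=lambda i:st[i,2]*st[i,3])
    c=max(cv2.findContours((l==i).astype(np.uint8),cv2.RETR_EXTERNAL,cv2.CHAIN_APPROX_NONE)[0],key=cv2.contourArea)
    h=cv2.convexHull(c)[:,0]
    P=np.array([onz(d,p,z,s)[:2] for p in h])
    c0,r=fitcircle(P)
    res=np.linalg.norm(P-c0,axis=1)-r
    return c0,r,res.std(),thr
E
python3 - <<'E'
from meas import *; from rig import manip
for n,L in(("top",[(158,177,.08),(278,219,.092),(369,158,.08)]),("side",[(257,115,.08),(277,188,.092),(409,232,.08)])):
    d=manip.read_camera(n)
    for u,v,z in L:
        for thr in(None,):
            c,r,e,t=rim(d,(u,v),z); print(n,c.round(4),round(r,4),round(e,4),t)
d=manip.read_camera("top");print("screw",onz(d,(174,257),.07))
print(manip.sense()["time"])
E
```

```text
top [0.6012 0.2363] 0.0326 0.0003 46.0
top [ 0.5037 -0.0112] 0.0321 0.0003 51.0
top [ 0.6259 -0.2047] 0.0325 0.0003 46.0
side [0.6009 0.2313] 0.0319 0.0005 76.0
side [ 0.5039 -0.015 ] 0.0321 0.0003 76.0
side [ 0.6253 -0.2078] 0.0322 0.0002 70.0
screw [0.43244069 0.20276617 0.07      ]
0.3
```

```bash
cat > go.py <<'E'
from h import *; from rig import manip; import sys
s=manip.sense();M=tR(s);X=np.array(eval(sys.argv[1])) if len(sys.argv)>1 else s["position"]
print("t",s["time"],"tcp",s["position"].round(4),"w",round(s["grip_width"],4),"F",s["force"].round(1));print("axes(cols x,y,z)\n",M.round(3));print("shift mm",(M.T@(X-s["position"])*1000).round(1),"q",s["qpos"].round(2))
E
python3 go.py "[.601,.234,.2]"
```

```text
t 0.3 tcp [0.205  0.5638 0.2309] w 0.0856 F [ 0.4  0.1 -0.2]
axes(cols x,y,z)
 [[-0.    -0.342 -0.94 ]
 [-0.001 -0.94   0.342]
 [-1.     0.001 -0.   ]]
shift mm [  31.1  174.6 -484.9] q [ 1.56  0.04  0.08 -0.   -1.62 -0.33]
```

```bash
python3 -m jog '[[0,0,0,5,70,-200,100],[0,0,0,5,70,-200,100],[0,0,0,5,70,-200,100],[0,0,0,5,70,-200,100],[0,0,0,5,70,-200,100]]' 40
python3 go.py "[.601,.234,.2]"
```

```text
time: 0.8
position: [0.3719, 0.4268, 0.2266]
orientation: [-0.124, 0.696, -0.124, -0.696]
force: [-0.3, 0.8, -0.3]
grip_width: 0.0852
t 0.8 tcp [0.3719 0.4268 0.2266] w 0.0852 F [-0.3  0.8 -0.3]
axes(cols x,y,z)
 [[ 0.001 -0.345 -0.938]
 [-0.    -0.938  0.345]
 [-1.    -0.    -0.001]]
shift mm [  26.8  101.9 -281.6] q [ 1.21 -0.05 -0.01  0.   -1.61  0.01]
```

```bash
python3 -m jog '[[0,0,0,5,70,-200,100],[0,0,0,5,70,-200,100],[0,0,0,5,70,-200,100],[0,0,0,5,70,-200,100],[0,0,0,5,70,-200,100]]'
python3 go.py "[.601,.234,.2]"
```

```text
time: 1.3
position: [0.5356, 0.2925, 0.2206]
orientation: [0.124, -0.696, 0.125, 0.696]
force: [-0.6, 1.2, 0.6]
grip_width: 0.0854
t 1.3 tcp [0.5356 0.2925 0.2206] w 0.0854 F [-0.6  1.2  0.6]
axes(cols x,y,z)
 [[-0.001 -0.346 -0.938]
 [-0.001 -0.938  0.346]
 [-1.     0.002 -0.   ]]
shift mm [ 20.6  32.3 -81.6] q [ 0.83  0.07  0.09  0.   -1.6   0.39]
```

```bash
python3 -m jog '[[0,0,0,15,32,-82,100],[0,0,0,15,32,-82,100],[0,0,0,15,32,-82,100],[0,0,0,15,32,-82,100]]'
python3 go.py "[.601,.234,.2]"
python3 - <<'E'
from meas import *; from rig import manip
s=manip.sense();d=manip.read_camera("wrist");cv2.imwrite("pics/w1.png",d["image"][:,:,::-1])
d=manip.read_camera("side");cv2.imwrite("pics/s1.png",d["image"][:,:,::-1])
E
```

```text
time: 1.7
position: [0.5993, 0.2373, 0.2055]
orientation: [0.123, -0.696, 0.123, 0.697]
force: [-0.1, 0.3, -0.0]
grip_width: 0.0854
t 1.7 tcp [0.5993 0.2373 0.2055] w 0.0854 F [-0.1  0.3 -0. ]
axes(cols x,y,z)
 [[-0.001 -0.343 -0.939]
 [-0.001 -0.939  0.343]
 [-1.     0.001  0.001]]
shift mm [ 5.5  2.5 -2.7] q [ 0.69  0.16  0.16 -0.   -1.58  0.53]
```

View pics/w1.png

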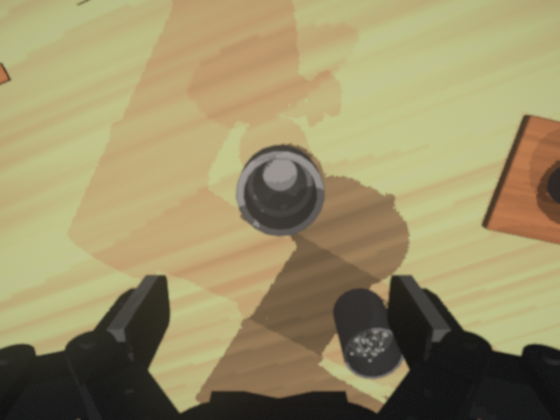

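View pics/s1.png

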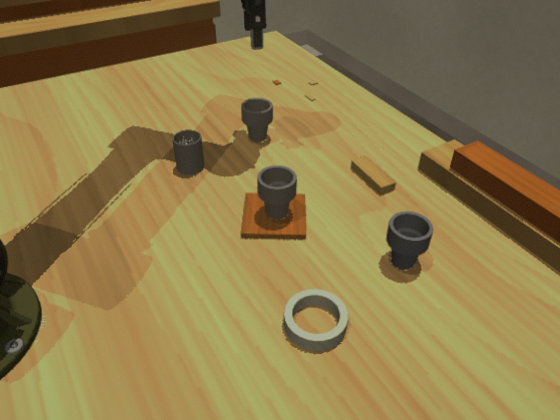

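The wrist view shows the loose cup's rim centred at about (281,190), between the finger planes. The screw cup is at (365,335), well clear. I measure the rim with the wrist camera.

```bash
python3 - <<'E'
from meas import *; from rig import manip
s=manip.sense();d=manip.read_camera("wrist")
for thr in (None,85,100): print(rim(d,(281,190),.08,n=55,s=s,thr=thr))
E
python3 go.py "[.6,.236,.2]"
```

```text
(array([0.60240992, 0.23520288]), np.float64(0.032258205337495884), np.float64(0.00052518533388762), 107.0)
(array([0.60250805, 0.23497892]), np.float64(0.03260473226798323), np.float64(0.00022269313936188858), 85)
(array([0.60245456, 0.23505132]), np.float64(0.03240850176091784), np.float64(0.0003622640892438103), 100)
t 1.85 tcp [0.5987 0.2387 0.2068] w 0.0856 F [-0.2  0.3  0.5]
axes(cols x,y,z)
 [[ 0.001 -0.34  -0.94 ]
 [ 0.001 -0.94   0.34 ]
 [-1.    -0.001 -0.   ]]
shift mm [ 6.8  2.  -2.1] q [ 0.69  0.16  0.16  0.   -1.58  0.53]
```

```bash
python3 -m jog '[[0,0,0,45,2,-4,100],[0,0,0,90,2,-4,100],[0,0,0,130,2,-4,100],[0,0,0,155,2,-4,100],[0,0,0,162,2,-4,100]]'
python3 go.py "[.602,.2355,.044]"
python3 - <<'E'
from meas import *; from rig import manip
d=manip.read_camera("side")["image"][:,:,::-1];cv2.imwrite("pics/s2.png",cv2.resize(d[20:160,180:360],(720,560)))
d=manip.read_camera("wrist")["image"][:,:,::-1];cv2.imwrite("pics/w2.png",d)
E
```

```text
time: 2.35
position: [0.5999, 0.2344, 0.0409]
orientation: [0.121, -0.695, 0.123, 0.698]
force: [-0.5, -0.1, 0.2]
grip_width: 0.0857
t 2.35 tcp [0.5999 0.2344 0.0409] w 0.0857 F [-0.5 -0.1  0.2]
axes(cols x,y,z)
 [[-0.005 -0.34  -0.94 ]
 [-0.002 -0.94   0.34 ]
 [-1.     0.004  0.003]]
shift mm [-3.1 -1.7 -1.6] q [ 0.68  0.22 -0.07 -0.   -1.29  0.54]
```

View pics/s2.png

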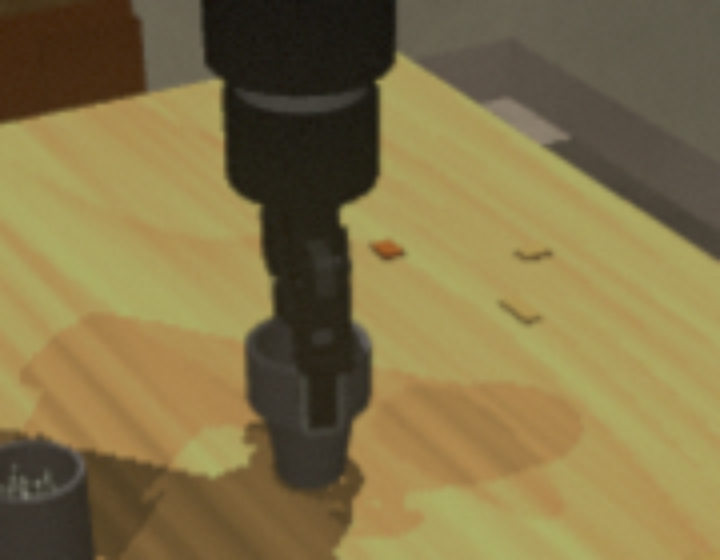

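View pics/w2.png

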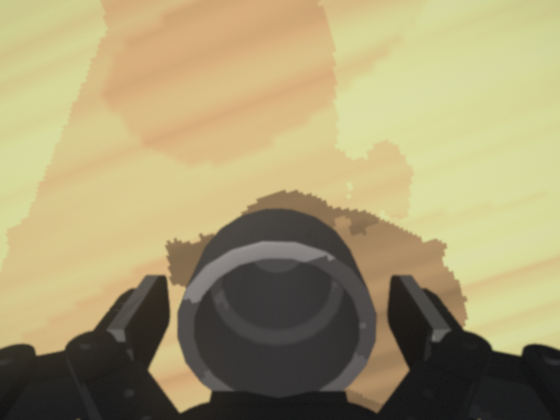

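```bash
python3 - <<'E'
from meas import *; from rig import manip
d=manip.read_camera("side")
for off in(.0425,.05,.057):
  for z in(.04,.05,.06,.07):
    print(off,z,proj(d,[.601-.34*off,.235-.94*off,z]).round(1))
E
```

```text
0.0425 0.04 [[259.3 131.9]]
0.0425 0.05 [[259.2 127.7]]
0.0425 0.06 [[259.1 123.4]]
0.0425 0.07 [[259.  119.1]]
0.05 0.04 [[259.9 133.8]]
0.05 0.05 [[259.8 129.6]]
0.05 0.06 [[259.7 125.3]]
0.05 0.07 [[259.6 121. ]]
0.057 0.04 [[260.4 135.6]]
0.057 0.05 [[260.3 131.4]]
0.057 0.06 [[260.3 127.1]]
0.057 0.07 [[260.2 122.8]]
```

Pad tips are about 55 mm up when open and will be about 49 mm up when closed on the collar, which spans 46–80 mm. I close now.

```bash
python3 -m jog '[[0,0,0,-1,0,-1,60],[0,0,0,-1,0,-1,60],[0,0,0,-1,0,-1,60],[0,0,0,-1,0,-1,60],[0,0,0,-1,0,-1,60]]' 40
python3 go.py
```

```text
time: 3.0
position: [0.6049, 0.2345, 0.0486]
orientation: [-0.124, 0.698, -0.122, -0.695]
force: [-1.1, -0.2, 6.8]
grip_width: 0.0663
t 3.0 tcp [0.6049 0.2345 0.0486] w 0.0663 F [-1.1 -0.2  6.8]
axes(cols x,y,z)
 [[ 0.005 -0.342 -0.94 ]
 [ 0.002 -0.94   0.342]
 [-1.    -0.003 -0.004]]
shift mm [0. 0. 0.] q [ 0.68  0.22 -0.06  0.   -1.29  0.54]
```

```bash
python3 -m jog '[[0,0,0,0,0,0,60],[0,0,0,0,0,0,60]]' 
python3 go.py
python3 - <<'E'
from meas import *; from rig import manip
d=manip.read_camera("side")["image"][:,:,::-1];cv2.imwrite("pics/s3.png",cv2.resize(d[20:160,180:360],(720,560)))
d=manip.read_camera("wrist")["image"][:,:,::-1];cv2.imwrite("pics/w3.png",d)
E
```

```text
time: 3.2
position: [0.6049, 0.2345, 0.0486]
orientation: [-0.124, 0.698, -0.122, -0.695]
force: [-0.5, 0.0, 6.7]
grip_width: 0.0661
t 3.2 tcp [0.6049 0.2345 0.0486] w 0.0661 F [-0.5  0.   6.7]
axes(cols x,y,z)
 [[ 0.005 -0.342 -0.94 ]
 [ 0.002 -0.94   0.342]
 [-1.    -0.003 -0.004]]
shift mm [0. 0. 0.] q [ 0.68  0.22 -0.06  0.   -1.29  0.54]
```

View pics/s3.png

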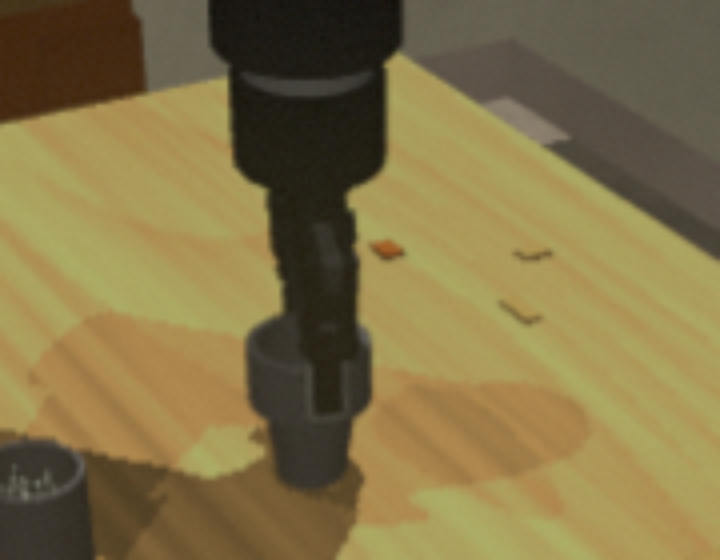

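View pics/w3.png

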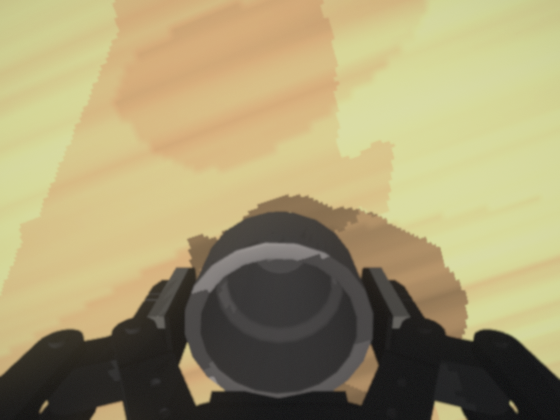

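The side view shows the near finger on the collar with its tip above the collar's underside. The wrist view shows the cup centred between the pads, with both at about row 310. I lift.

```bash
python3 -m jog '[[0,0,0,-15,0,0,60],[0,0,0,-45,0,0,60],[0,0,0,-80,0,0,60],[0,0,0,-105,0,0,60],[0,0,0,-120,0,0,60]]' 
python3 go.py "[.504,-.0135,.172]"
python3 - <<'E'
from meas import *; from rig import manip
s=manip.sense()
d=manip.read_camera("wrist");cv2.imwrite("pics/w4.png",d["image"][:,:,::-1])
d=manip.read_camera("side")["image"][:,:,::-1];cv2.imwrite("pics/s4.png",d)
E
```

```text
time: 3.8
position: [0.604, 0.2342, 0.1693]
orientation: [-0.124, 0.698, -0.122, -0.695]
force: [0.9, -0.4, -0.6]
grip_width: 0.0659
t 3.8 tcp [0.604  0.2342 0.1693] w 0.0659 F [ 0.9 -0.4 -0.6]
axes(cols x,y,z)
 [[ 0.004 -0.342 -0.94 ]
 [ 0.002 -0.94   0.342]
 [-1.    -0.003 -0.003]]
shift mm [ -3.6 266.9   9.3] q [ 0.68  0.16  0.11  0.   -1.51  0.54]
```

View pics/w4.png

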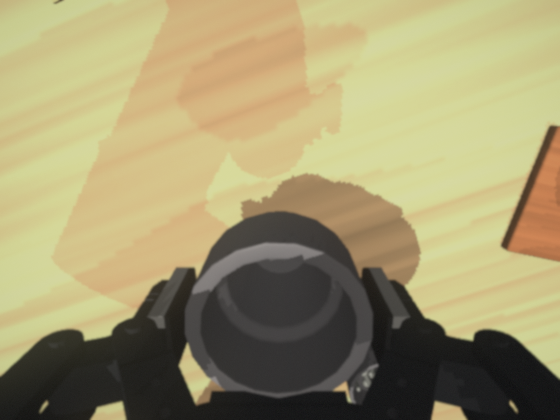

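View pics/s4.png

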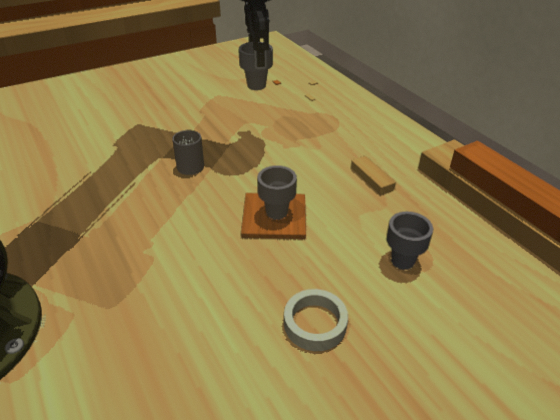

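The cup is held upright, with its foot about 120 mm up in the side view. I carry it toward the base, stopping short so that the wrist camera sees the base cup.

```bash
python3 -m jog '[[0,0,0,-10,25,10,60],[0,0,0,-15,65,20,60],[0,0,0,-20,110,35,60],[0,0,0,-20,155,50,60],[0,0,0,-20,200,60,60]]' 
python3 -m jog '[[0,0,0,0,40,10,60],[0,0,0,0,65,10,60],[0,0,0,0,65,10,60]]' 
python3 go.py "[.5075,-.0128,.19]"
python3 - <<'E'
from meas import *; from rig import manip
s=manip.sense()
d=manip.read_camera("wrist");cv2.imwrite("pics/w5.png",d["image"][:,:,::-1])
E
```

```text
time: 4.4
position: [0.4765, 0.0652, 0.1835]
orientation: [0.122, -0.696, 0.123, 0.697]
force: [0.2, -0.5, 0.0]
grip_width: 0.0662
time: 4.7
position: [0.4455, 0.0068, 0.1844]
orientation: [0.123, -0.696, 0.124, 0.697]
force: [0.3, 0.2, -0.4]
grip_width: 0.0665
t 4.7 tcp [0.4455 0.0068 0.1844] w 0.0665 F [ 0.3  0.2 -0.4]
axes(cols x,y,z)
 [[-0.001 -0.344 -0.939]
 [ 0.    -0.939  0.344]
 [-1.     0.     0.001]]
shift mm [ -5.6  -3.  -65. ] q [ 0.47 -0.39 -0.37 -0.   -1.58  0.75]
```

View pics/w5.png

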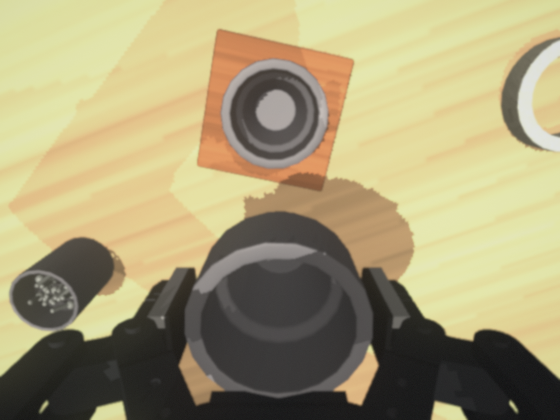

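The base cup's rim is fully visible, centred at about (275,113). I measure it, and also check the held cup's rim (outer edge from column 186 to 372, top at row 242).

```bash
python3 - <<'E'
from meas import *; from rig import manip
s=manip.sense();d=manip.read_camera("wrist")
for t in(90,105,None): print(rim(d,(275,113),.092,n=66,s=s,thr=t))
z=s["position"][2]+.0314
M=tR(s)
for p in((279,242),(186,310),(372,310)): print(((onz(d,p,z,s)-s["position"])@M*1000).round(1))
E
python3 go.py
```

```text
(array([ 0.50477545, -0.01214565]), np.float64(0.032291871780828325), np.float64(0.00010836414077949163), 90)
(array([ 0.50477545, -0.01214565]), np.float64(0.032291871780828325), np.float64(0.00010836414077949163), 105)
(array([ 0.50477545, -0.01214565]), np.float64(0.032291871780828325), np.float64(0.00010836414077949163), 125.0)
[-31.4   0.2 -30.4]
[-31.4 -31.3  -5.5]
[-31.4  31.7  -5.5]
t 4.8 tcp [0.4464 0.0085 0.1842] w 0.0667 F [-0.   0.6 -0.7]
axes(cols x,y,z)
 [[-0.001 -0.343 -0.939]
 [ 0.    -0.939  0.343]
 [-1.     0.     0.001]]
shift mm [0. 0. 0.] q [ 0.47 -0.38 -0.37 -0.   -1.58  0.75]
```

```bash
python3 -m jog '[[0,0,0,0,-1.5,-30,60],[0,0,0,0,-1.5,-55,60],[0,0,0,0,-1.5,-65,60],[0,0,0,15,-1.5,-65,60],[0,0,0,30,-1.5,-65,60]]' 
python3 -m jog '[[0,0,0,0,0,0,60]]' 
python3 go.py "[.5074,-.0129,.0946]"
python3 - <<'E'
from meas import *; from rig import manip
d=manip.read_camera("side")["image"][:,:,::-1];cv2.imwrite("pics/s6.png",cv2.resize(d[100:240,180:360],(720,560)))
E
```

```text
time: 5.3
position: [0.508, -0.0114, 0.1533]
orientation: [0.123, -0.696, 0.123, 0.697]
force: [0.2, 0.2, -0.9]
grip_width: 0.066
time: 5.4
position: [0.5064, -0.0116, 0.1514]
orientation: [0.122, -0.694, 0.123, 0.698]
force: [-0.3, 0.1, -2.0]
grip_width: 0.0663
t 5.4 tcp [ 0.5064 -0.0116  0.1514] w 0.0663 F [-0.3  0.1 -2. ]
axes(cols x,y,z)
 [[-0.006 -0.341 -0.94 ]
 [-0.001 -0.94   0.341]
 [-1.     0.002  0.005]]
shift mm [56.8  0.7 -1.7] q [ 0.37 -0.2  -0.29 -0.   -1.49  0.85]
```

View pics/s6.png

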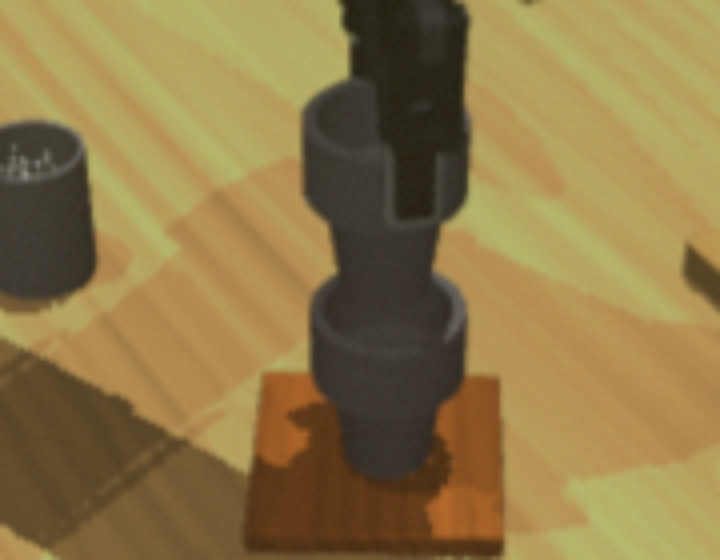

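In the side view the held cup stands directly over the base cup's mouth (centres at columns 386 and 388). I descend.

```bash
python3 -m jog '[[0,0,0,12,0.5,-1,60],[0,0,0,24,0.5,-1,60],[0,0,0,34,0.5,-1,60],[0,0,0,42,0.5,-1,60],[0,0,0,48,0.5,-1,60]]' 
python3 -m jog '[[0,0,0,0,0,0,60]]' 
python3 go.py "[.5074,-.0129,.0946]"
```

```text
time: 5.95
position: [0.509, -0.0129, 0.1063]
orientation: [0.123, -0.696, 0.123, 0.697]
force: [-0.2, -0.1, -1.6]
grip_width: 0.0664
time: 6.05
position: [0.5088, -0.013, 0.1062]
orientation: [0.122, -0.696, 0.123, 0.697]
force: [-0.3, -0.5, 0.1]
grip_width: 0.0662
t 6.05 tcp [ 0.5088 -0.013   0.1062] w 0.0662 F [-0.3 -0.5  0.1]
axes(cols x,y,z)
 [[-0.002 -0.342 -0.94 ]
 [-0.    -0.94   0.342]
 [-1.     0.001  0.001]]
shift mm [11.6  0.4  1.3] q [ 0.37 -0.18 -0.36 -0.   -1.4   0.85]
```

```bash
python3 -m jog '[[0,0,0,4,0,1,60],[0,0,0,7,0,1,60],[0,0,0,9,0,1,60],[0,0,0,9,0,1,60]]' 
python3 -m jog '[[0,0,0,1.5,0,0,60],[0,0,0,1.5,0,0,60]]' 
python3 -m jog '[[0,0,0,1.5,0,0,60],[0,0,0,1.5,0,0,60]]' 
python3 go.py "[.5074,-.0129,.0946]"
```

```text
time: 6.45
position: [0.5082, -0.0125, 0.0981]
orientation: [0.123, -0.696, 0.123, 0.696]
force: [0.5, 0.1, -0.6]
grip_width: 0.0664
time: 6.65
position: [0.5083, -0.0125, 0.0967]
orientation: [0.123, -0.696, 0.123, 0.696]
force: [-0.1, -0.6, -0.2]
grip_width: 0.0661
time: 6.85
position: [0.5082, -0.0125, 0.0951]
orientation: [0.123, -0.696, 0.123, 0.696]
force: [-0.5, 0.0, -0.8]
grip_width: 0.0659
t 6.85 tcp [ 0.5082 -0.0125  0.0951] w 0.0659 F [-0.5  0.  -0.8]
axes(cols x,y,z)
 [[-0.    -0.342 -0.94 ]
 [-0.    -0.94   0.342]
 [-1.     0.     0.   ]]
shift mm [0.5 0.6 0.7] q [ 0.37 -0.18 -0.37 -0.   -1.38  0.85]
```

```bash
python3 -m jog '[[0,0,0,1,0,0,60],[0,0,0,1,0,0,60]]' 
python3 -m jog '[[0,0,0,1,0,0,60],[0,0,0,1,0,0,60]]' 
python3 - <<'E'
from meas import *; from rig import manip
d=manip.read_camera("side")["image"][:,:,::-1];cv2.imwrite("pics/s7.png",cv2.resize(d[100:240,180:360],(720,560)))
E
```

```text
time: 7.05
position: [0.5086, -0.0124, 0.0948]
orientation: [-0.123, 0.697, -0.123, -0.696]
force: [-0.6, -0.2, 1.6]
grip_width: 0.0661
time: 7.25
position: [0.5091, -0.0122, 0.0947]
orientation: [-0.123, 0.697, -0.122, -0.696]
force: [-0.9, 2.0, 5.1]
grip_width: 0.0664
```

View pics/s7.png

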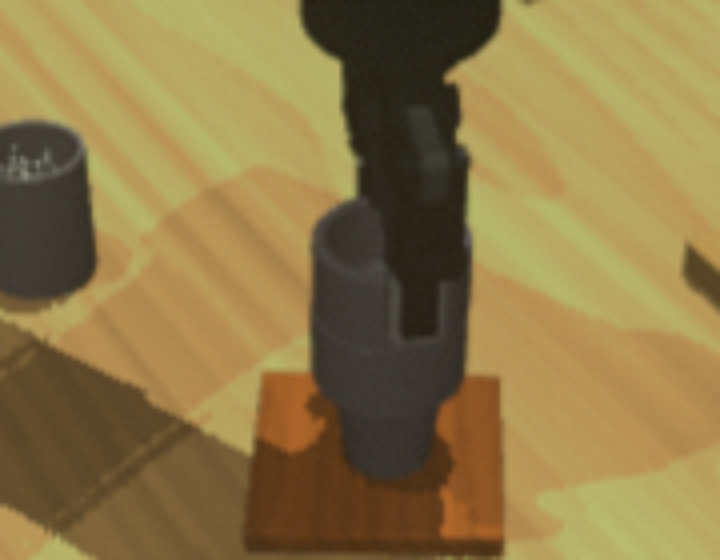

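The collars meet flush in the side view, and the contact force came at the expected height (TCP 0.0947). I release and rise.

```bash
python3 -m jog '[[0,0,0,0,0,0,100],[0,0,0,0,0,0,100],[0,0,0,0,0,0,100],[0,0,0,0,0,0,100],[0,0,0,0,0,0,100]]' 
python3 -m jog '[[0,0,0,-15,0,0,100],[0,0,0,-45,0,0,100],[0,0,0,-85,0,0,100],[0,0,0,-115,0,0,100],[0,0,0,-115,0,0,100]]' 
python3 go.py "[.627,-.206,.2]"
python3 - <<'E'
from meas import *; from rig import manip
d=manip.read_camera("side")["image"][:,:,::-1];cv2.imwrite("pics/s8.png",cv2.resize(d[100:240,180:360],(720,560)))
s=manip.sense();d=manip.read_camera("wrist");cv2.imwrite("pics/w8.png",d["image"][:,:,::-1])
E
```

```text
time: 7.8
position: [0.5082, -0.0126, 0.0931]
orientation: [0.123, -0.696, 0.123, 0.696]
force: [-1.0, 0.0, 0.6]
grip_width: 0.0856
time: 8.3
position: [0.5103, -0.0127, 0.2152]
orientation: [-0.124, 0.7, -0.122, -0.693]
force: [-0.8, -0.7, -0.0]
grip_width: 0.0853
t 8.3 tcp [ 0.5103 -0.0127  0.2152] w 0.0853 F [-0.8 -0.7 -0. ]
axes(cols x,y,z)
 [[ 0.01  -0.342 -0.94 ]
 [ 0.001 -0.94   0.342]
 [-1.    -0.004 -0.009]]
shift mm [  16.1  141.8 -175.6] q [ 0.37 -0.21 -0.18  0.   -1.59  0.85]
```

View pics/s8.png

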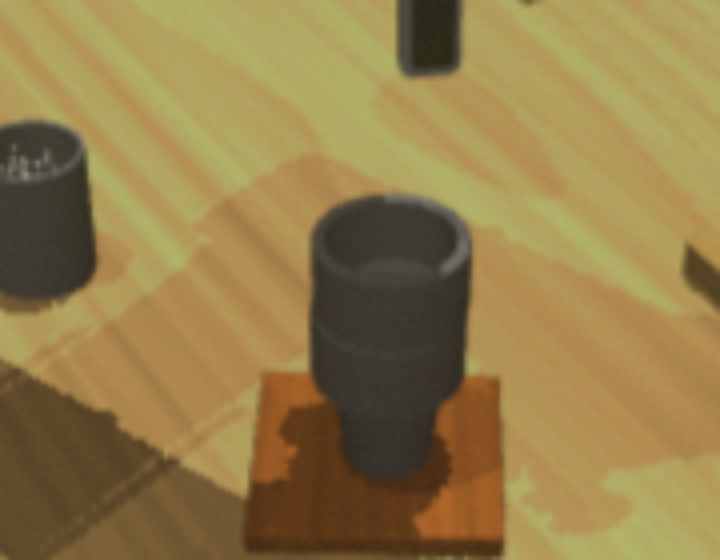

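View pics/w8.png

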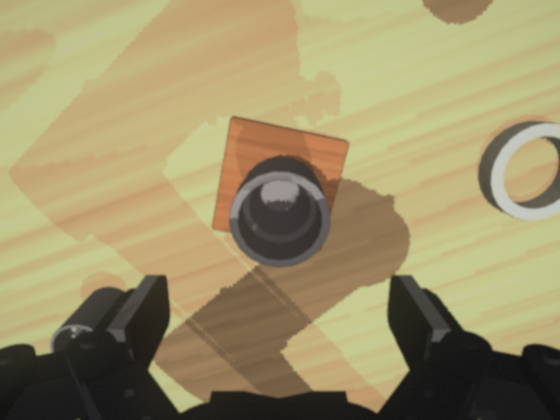

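The first cup sits upright and fully home in the side view, with collars stacked and seams level. I go to the second cup.

```bash
python3 -m jog '[[0,0,0,0,25,-30,100],[0,0,0,0,53,-65,100],[0,0,0,0,82,-102,100],[0,0,0,5,112,-138,100],[0,0,0,10,132,-163,100]]' 
python3 -m jog '[[0,0,0,0,10,-12,100],[0,0,0,0,10,-12,100],[0,0,0,0,10,-12,100]]' 
python3 - <<'E'
from meas import *; from rig import manip
s=manip.sense();d=manip.read_camera("wrist");cv2.imwrite("pics/w9.png",d["image"][:,:,::-1])
for t in(85,100,None): print(rim(d,(281,190),.08,n=60,s=s,thr=t))
d=manip.read_camera("top")
print(rim(d,(278,219),.126))
E
python3 go.py "[.627,-.206,.046]"
```

```text
time: 8.9
position: [0.6166, -0.1947, 0.1963]
orientation: [0.123, -0.695, 0.123, 0.697]
force: [0.3, 0.6, -0.5]
grip_width: 0.0856
time: 9.2
position: [0.6238, -0.2057, 0.1972]
orientation: [0.123, -0.696, 0.123, 0.697]
force: [0.2, 0.3, 0.1]
grip_width: 0.0855
(array([ 0.62732992, -0.20571014]), np.float64(0.03264990427380773), np.float64(0.00020504779460245778), 85)
(array([ 0.62716905, -0.20559561]), np.float64(0.03248734076922522), np.float64(0.0002796007599929912), 100)
(array([ 0.62697663, -0.20553381]), np.float64(0.03250344326866776), np.float64(0.0002659528110016278), 106.0)
(array([ 0.4609527 , -0.06851544]), np.float64(0.001668892473565462), np.float64(0.0005958178283730862), 26.0)
t 9.3 tcp [ 0.624  -0.205   0.1983] w 0.0856 F [ 0.1  0.5 -0.2]
axes(cols x,y,z)
 [[-0.    -0.341 -0.94 ]
 [ 0.    -0.94   0.341]
 [-1.     0.     0.   ]]
shift mm [ 1.523e+02 -1.000e-01 -3.200e+00] q [-0.01  0.19  0.19 -0.   -1.57  1.24]
```

View pics/w9.png

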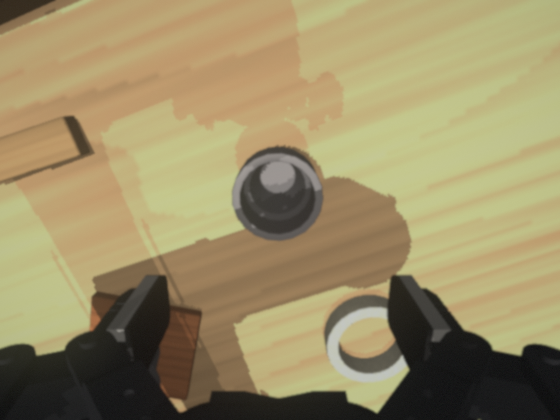

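Cup B's rim is at (278,195) in the wrist view, near (0.627,-0.206) in the world, and the ring at (365,340) is clear of the fingers. I descend.

```bash
python3 -m jog '[[0,0,0,40,-0.5,-3,100],[0,0,0,80,-0.5,-3,100],[0,0,0,120,-0.5,-3,100],[0,0,0,142,-0.5,-3,100],[0,0,0,151,-0.5,-3,100]]' 
python3 -m jog '[[0,0,0,0,0,0,100],[0,0,0,0,0,0,100]]' 
python3 go.py "[.627,-.2056,.048]"
python3 - <<'E'
from meas import *; from rig import manip
d=manip.read_camera("wrist")["image"][:,:,::-1];cv2.imwrite("pics/w10.png",d)
E
```

```text
time: 9.8
position: [0.6256, -0.2051, 0.0445]
orientation: [0.122, -0.695, 0.122, 0.698]
force: [-0.0, -0.5, -0.6]
grip_width: 0.0852
time: 10.0
position: [0.6282, -0.2062, 0.0496]
orientation: [-0.122, 0.697, -0.123, -0.695]
force: [0.8, -0.3, 1.0]
grip_width: 0.0853
t 10.0 tcp [ 0.6282 -0.2062  0.0496] w 0.0853 F [ 0.8 -0.3  1. ]
axes(cols x,y,z)
 [[ 0.003 -0.341 -0.94 ]
 [-0.001 -0.94   0.341]
 [-1.    -0.    -0.003]]
shift mm [ 1.6 -0.1  1.4] q [-0.01  0.25 -0.02  0.   -1.3   1.24]
```

View pics/w10.png

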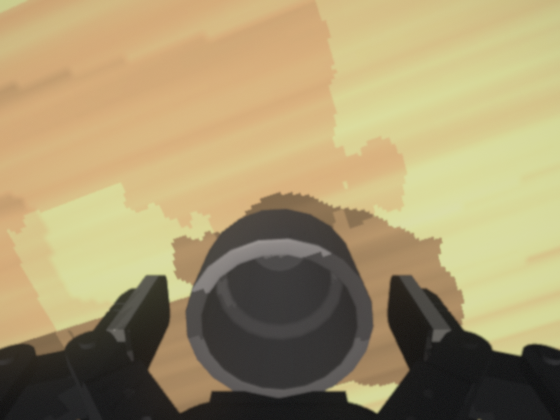

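The cup is centred between the open pads (rim columns 187–373, pad faces at 168 and 390). I close, then lift.

```bash
python3 -m jog '[[0,0,0,2,0,1,60],[0,0,0,2,0,1,60],[0,0,0,2,0,1,60],[0,0,0,2,0,1,60],[0,0,0,2,0,1,60]]' 40
python3 -m jog '[[0,0,0,0,0,0,60],[0,0,0,0,0,0,60]]'
python3 go.py
```

```text
time: 10.55
position: [0.6272, -0.2062, 0.0472]
orientation: [-0.122, 0.697, -0.123, -0.695]
force: [0.1, 0.9, 5.5]
grip_width: 0.0659
time: 10.75
position: [0.6272, -0.2062, 0.0472]
orientation: [-0.122, 0.697, -0.123, -0.695]
force: [-0.7, 0.9, 5.6]
grip_width: 0.0659
t 10.75 tcp [ 0.6272 -0.2062  0.0472] w 0.0659 F [-0.7  0.9  5.6]
axes(cols x,y,z)
 [[ 0.003 -0.342 -0.94 ]
 [-0.001 -0.94   0.342]
 [-1.    -0.    -0.003]]
shift mm [0. 0. 0.] q [-0.02  0.25 -0.02  0.   -1.3   1.24]
```

```bash
python3 -m jog '[[0,0,0,-15,0,0,60],[0,0,0,-45,0,0,60],[0,0,0,-85,0,0,60],[0,0,0,-125,0,0,60],[0,0,0,-155,0,0,60]]' 
python3 -m jog '[[0,0,0,-5,0,0,60],[0,0,0,-5,0,0,60]]'
python3 go.py "[.5074,-.0129,.2]"
python3 - <<'E'
from meas import *; from rig import manip
s=manip.sense();d=manip.read_camera("wrist");cv2.imwrite("pics/w11.png",d["image"][:,:,::-1])
d=manip.read_camera("side");cv2.imwrite("pics/s11.png",d["image"][:,:,::-1])
d=manip.read_camera("top");cv2.imwrite("pics/t11.png",d["image"][:,:,::-1])
E
```

```text
time: 11.25
position: [0.6263, -0.2062, 0.2039]
orientation: [-0.123, 0.697, -0.123, -0.696]
force: [0.4, -0.2, -1.0]
grip_width: 0.0662
time: 11.45
position: [0.6265, -0.2059, 0.2066]
orientation: [-0.123, 0.697, -0.123, -0.696]
force: [-0.3, 0.1, -2.1]
grip_width: 0.0661
t 11.45 tcp [ 0.6265 -0.2059  0.2066] w 0.0661 F [-0.3  0.1 -2.1]
axes(cols x,y,z)
 [[ 0.002 -0.342 -0.94 ]
 [ 0.    -0.94   0.342]
 [-1.    -0.001 -0.002]]
shift mm [   6.4 -140.6  177.9] q [-0.02  0.2   0.21 -0.   -1.58  1.24]
```

View pics/w11.png

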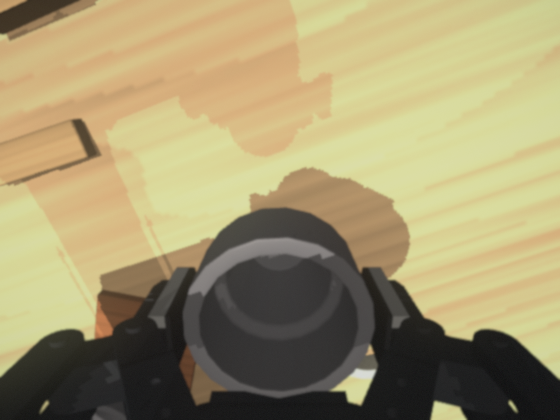

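View pics/s11.png

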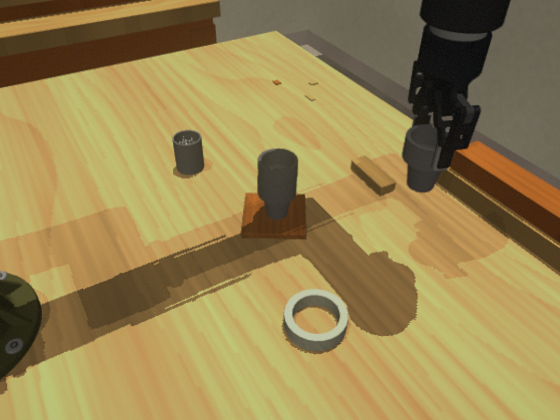

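Held and level; the two-cup stack stands undisturbed in the side view (277,185). I carry it to the same stop-short spot.

```bash
python3 -m jog '[[0,0,0,0,-15,25,60],[0,0,0,0,-37,63,60],[0,0,0,0,-60,103,60],[0,0,0,0,-83,143,60],[0,0,0,0,-106,183,60]]' 
python3 -m jog '[[0,0,0,0,-20,30,60],[0,0,0,0,-34,55,60],[0,0,0,0,-34,55,60],[0,0,0,0,-34,55,60]]'
python3 - <<'E'
from meas import *; from rig import manip
s=manip.sense();d=manip.read_camera("wrist");cv2.imwrite("pics/w12.png",d["image"][:,:,::-1])
print(s["position"]); M=tR(s)
for t in(90,105,None): print(rim(d,(277,113),.126,n=75,s=s,thr=t))
z=s["position"][2]+.0328
for p in((279,239),(184,310),(374,310)): print(((onz(d,p,z,s)-s["position"])@M*1000).round(1))
E
python3 go.py
```

```text
time: 12.1
position: [0.4886, -0.043, 0.2034]
orientation: [0.123, -0.695, 0.123, 0.697]
force: [0.8, 1.1, -1.5]
grip_width: 0.0661
time: 12.5
position: [0.45, 0.0072, 0.2045]
orientation: [0.122, -0.696, 0.122, 0.697]
force: [-1.0, -0.5, -1.4]
grip_width: 0.066
[0.44998609 0.00724676 0.20449391]
(array([ 0.5063521 , -0.01165058]), np.float64(0.03226876538243073), np.float64(0.0001345527664052851), 90)
(array([ 0.5063521 , -0.01165058]), np.float64(0.03226876538243073), np.float64(0.0001345527664052851), 105)
(array([ 0.5063521 , -0.01165058]), np.float64(0.03226876538243073), np.float64(0.0001345527664052851), 127.0)
[-32.8   0.2 -31.9]
[-32.8 -31.6  -6.4]
[-32.8  32.   -6.4]
t 12.55 tcp [0.4503 0.0068 0.2045] w 0.0658 F [-0.1  0.3 -1.5]
axes(cols x,y,z)
 [[-0.001 -0.341 -0.94 ]
 [-0.001 -0.94   0.341]
 [-1.     0.001  0.001]]
shift mm [0. 0. 0.] q [ 0.47 -0.37 -0.33  0.   -1.62  0.76]
```

View pics/w12.png

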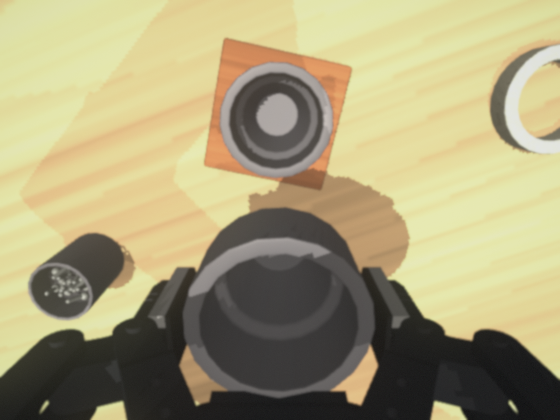

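The stack's top rim is a full round ring at (276,119), world (0.506,-0.012). I move over it and lower partway.

```bash
python3 -m jog '[[0,0,0,0,-1,-25,60],[0,0,0,0,-1,-48,60],[0,0,0,0,-1,-60,60],[0,0,0,10,-1,-60,60],[0,0,0,22,-1,-60,60]]' 
python3 -m jog '[[0,0,0,0,0,0,60]]' 
python3 go.py "[.507,-.0123,.1272]"
python3 - <<'E'
from meas import *; from rig import manip
d=manip.read_camera("side")["image"][:,:,::-1];cv2.imwrite("pics/s13.png",cv2.resize(d[80:240,180:360],(630,560)))
E
```

```text
time: 13.05
position: [0.5072, -0.0133, 0.1817]
orientation: [0.123, -0.696, 0.124, 0.697]
force: [-1.1, 0.6, -2.0]
grip_width: 0.0661
time: 13.15
position: [0.5057, -0.0129, 0.1801]
orientation: [0.122, -0.695, 0.123, 0.698]
force: [-0.1, -0.5, -2.3]
grip_width: 0.0659
t 13.15 tcp [ 0.5057 -0.0129  0.1801] w 0.0659 F [-0.1 -0.5 -2.3]
axes(cols x,y,z)
 [[-0.005 -0.342 -0.94 ]
 [-0.001 -0.94   0.342]
 [-1.     0.002  0.004]]
shift mm [52.9 -1.1 -1.2] q [ 0.37 -0.21 -0.24 -0.   -1.54  0.85]
```

View pics/s13.png

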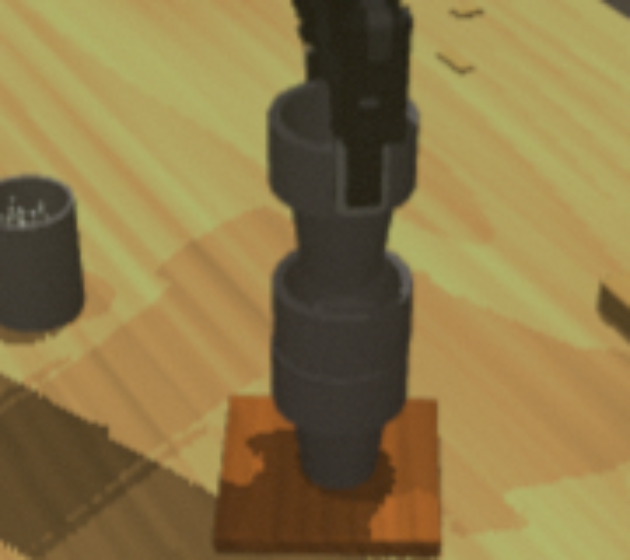

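The held cup is centred over the mouth (columns 342 and 342). I lower it to within a few mm of home.

```bash
python3 -m jog '[[0,0,0,12,-0.5,0,60],[0,0,0,24,-0.5,0,60],[0,0,0,34,-0.5,0,60],[0,0,0,42,-0.5,0,60],[0,0,0,47,-0.5,0,60]]' 
python3 -m jog '[[0,0,0,0,0,0,60]]' 
python3 go.py "[.507,-.0123,.1272]"
```

```text
time: 13.7
position: [0.507, -0.0122, 0.1352]
orientation: [0.122, -0.696, 0.123, 0.697]
force: [0.0, -0.6, -1.4]
grip_width: 0.0657
time: 13.8
position: [0.507, -0.0122, 0.1354]
orientation: [0.122, -0.696, 0.123, 0.697]
force: [0.3, -0.3, -1.5]
grip_width: 0.0656
t 13.8 tcp [ 0.507  -0.0122  0.1354] w 0.0656 F [ 0.3 -0.3 -1.5]
axes(cols x,y,z)
 [[-0.001 -0.342 -0.94 ]
 [-0.    -0.94   0.342]
 [-1.     0.001  0.001]]
shift mm [ 8.2  0.1 -0. ] q [ 0.37 -0.2  -0.32 -0.   -1.46  0.85]
```

```bash
python3 -m jog '[[0,0,0,3,0,0,60],[0,0,0,5,0,0,60],[0,0,0,6,0,0,60],[0,0,0,6,0,0,60]]' 
python3 -m jog '[[0,0,0,1.5,0,0,60],[0,0,0,1.5,0,0,60]]' 
python3 -m jog '[[0,0,0,1,0,0,60],[0,0,0,1,0,0,60]]' 
python3 go.py "[.507,-.0123,.1272]"
```

```text
time: 14.2
position: [0.5074, -0.0122, 0.1303]
orientation: [-0.123, 0.696, -0.123, -0.696]
force: [-0.4, -0.3, -2.2]
grip_width: 0.066
time: 14.4
position: [0.5073, -0.0122, 0.1287]
orientation: [0.123, -0.696, 0.123, 0.696]
force: [-0.6, -0.3, -2.1]
grip_width: 0.0658
time: 14.6
position: [0.5073, -0.0122, 0.1277]
orientation: [0.123, -0.696, 0.123, 0.696]
force: [-0.3, -0.5, -1.1]
grip_width: 0.0658
t 14.6 tcp [ 0.5073 -0.0122  0.1277] w 0.0658 F [-0.3 -0.5 -1.1]
axes(cols x,y,z)
 [[-0.    -0.342 -0.94 ]
 [-0.    -0.94   0.342]
 [-1.     0.     0.   ]]
shift mm [0.5 0.2 0.2] q [ 0.37 -0.2  -0.33  0.   -1.44  0.85]
```

```bash
python3 -m jog '[[0,0,0,1,0,0,60],[0,0,0,1,0,0,60]]' 
python3 -m jog '[[0,0,0,1,0,0,60],[0,0,0,1,0,0,60]]' 
python3 - <<'E'
from meas import *; from rig import manip
d=manip.read_camera("side")["image"][:,:,::-1];cv2.imwrite("pics/s14.png",cv2.resize(d[80:240,180:360],(630,560)))
E
```

```text
time: 14.8
position: [0.5076, -0.0122, 0.1272]
orientation: [-0.123, 0.697, -0.123, -0.696]
force: [-0.7, 0.1, 1.1]
grip_width: 0.0657
time: 15.0
position: [0.5079, -0.0123, 0.1271]
orientation: [-0.123, 0.697, -0.123, -0.696]
force: [-0.8, -0.4, 5.6]
grip_width: 0.0656
```

View pics/s14.png

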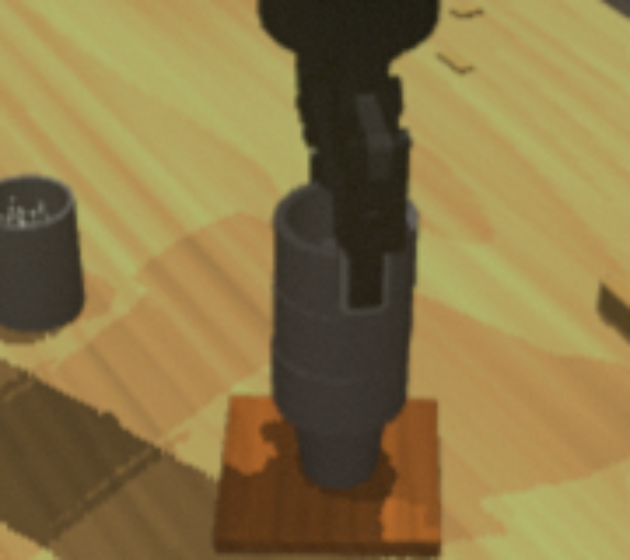

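All three collars are flush in the side view, and contact came exactly at the predicted height. I release and withdraw.

```bash
python3 -m jog '[[0,0,0,0,0,0,100],[0,0,0,0,0,0,100],[0,0,0,0,0,0,100],[0,0,0,0,0,0,100],[0,0,0,0,0,0,100]]' 
python3 -m jog '[[0,0,0,-15,0,0,100],[0,0,0,-40,0,0,100],[0,0,0,-70,0,0,100],[0,0,0,-95,0,0,100],[0,0,0,-100,0,0,100]]' 
python3 -m jog '[[0,0,0,0,0,20,100],[0,0,0,0,0,55,100],[0,0,0,0,0,70,100],[0,0,0,0,0,70,100],[0,0,0,0,0,70,100]]' 
python3 - <<'E'
from meas import *; from rig import manip
s=manip.sense();d=manip.read_camera("wrist");cv2.imwrite("pics/w15.png",d["image"][:,:,::-1])
print(s["position"],s["time"],proj(d,[.506,-.012,.16],s))
d=manip.read_camera("side");print(rim(d,proj(d,[.504,-.0147,.16])[0],.16,n=40))
d=d["image"][:,:,::-1];cv2.imwrite("pics/s15.png",cv2.resize(d[80:240,180:360],(630,560)))
E
```

```text
time: 15.55
position: [0.5073, -0.0122, 0.1257]
orientation: [0.123, -0.696, 0.123, 0.696]
force: [-0.2, 0.2, -0.1]
grip_width: 0.0853
time: 16.05
position: [0.5087, -0.0123, 0.2309]
orientation: [-0.123, 0.699, -0.122, -0.694]
force: [0.3, 1.0, 0.2]
grip_width: 0.0849
time: 16.55
position: [0.4418, 0.0119, 0.2264]
orientation: [-0.123, 0.697, -0.122, -0.696]
force: [-0.0, 0.1, -0.2]
grip_width: 0.0853
[0.44178767 0.01186143 0.22639385] 16.55 [[279.55840719 106.45407533]]
(array([ 0.50668886, -0.01526789]), np.float64(0.03187793969094389), np.float64(0.00030250229770526816), 75.0)
```

View pics/s15.png

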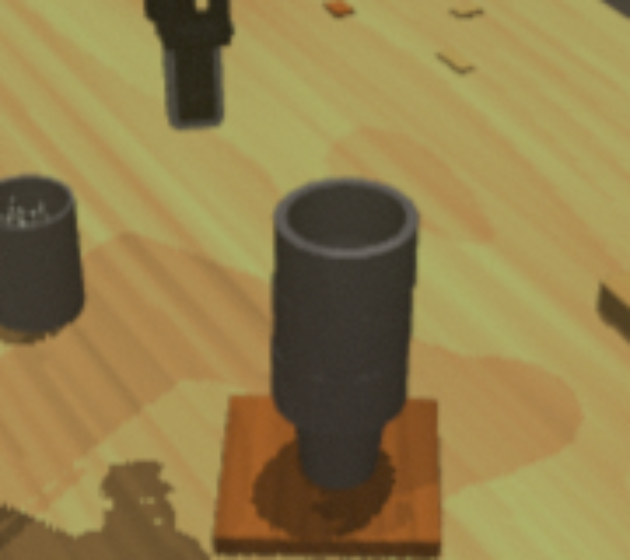

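View pics/w15.png

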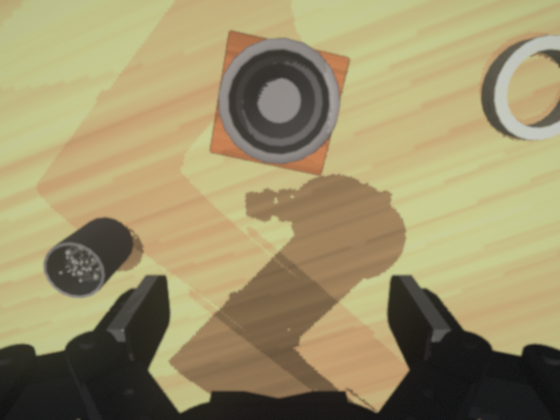

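The stack looks straight and the gripper is clear. The side-view rim centre is about 3 mm off in x from the base's, so I move the arm away and check against the top view as well.

```bash
python3 -m jog '[[0,0,0,-10,-30,0,100],[0,0,0,-20,-75,0,100],[0,0,0,-20,-120,0,100],[0,0,0,-20,-165,0,100],[0,0,0,-20,-200,0,100]]' 
python3 -m jog '[[0,0,0,0,-30,0,100],[0,0,0,0,-60,0,100],[0,0,0,0,-90,0,100],[0,0,0,0,-90,0,100],[0,0,0,0,-90,0,100]]' 
python3 - <<'E'
from meas import *; from rig import manip
dt=manip.read_camera("top");ds=manip.read_camera("side")
for z in(.156,.16,.164):
  a=rim(dt,proj(dt,[.505,-.012,.16])[0],z,n=36);b=rim(ds,proj(ds,[.504,-.0147,.16])[0],z,n=40)
  print(z,a,b,"diff side-top",(b[0]-a[0]).round(4))
cv2.imwrite("pics/t16.png",dt["image"][:,:,::-1]);cv2.imwrite("pics/s16.png",ds["image"][:,:,::-1])
E
```

```text
time: 17.15
position: [0.511, 0.2017, 0.2446]
orientation: [0.122, -0.696, 0.123, 0.697]
force: [0.8, -0.3, 0.4]
grip_width: 0.0855
time: 17.65
position: [0.5412, 0.2844, 0.2442]
orientation: [0.122, -0.696, 0.124, 0.697]
force: [0.2, -0.5, -0.7]
grip_width: 0.0851
0.156 (array([ 0.50710225, -0.01109374]), np.float64(0.032409364601587984), np.float64(0.00030535089806230705), 54.0) (array([ 0.51003581, -0.01016397]), np.float64(0.03215857447899613), np.float64(0.000271469743142123), 76.0) diff side-top [0.0029 0.0009]
0.16 (array([ 0.5068214 , -0.01110629]), np.float64(0.032268332573887046), np.float64(0.000304022138401541), 54.0) (array([ 0.50686467, -0.01545099]), np.float64(0.031863846908943304), np.float64(0.00026898177161242354), 76.0) diff side-top [ 0.     -0.0043]
0.164 (array([ 0.50654054, -0.01111883]), np.float64(0.032127300546185414), np.float64(0.0003026933787407838), 54.0) (array([ 0.50369352, -0.02073801]), np.float64(0.031569119338889735), np.float64(0.0002664938000827149), 76.0) diff side-top [-0.0028 -0.0096]
```

View pics/t16.png

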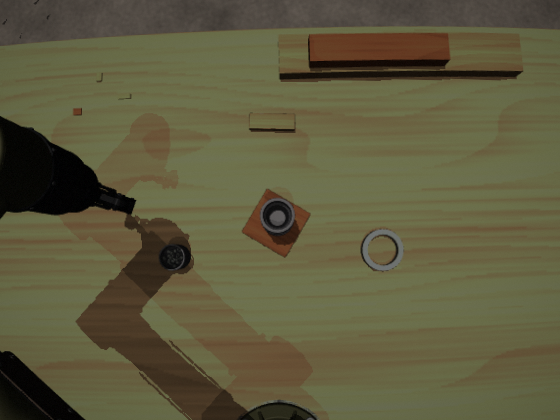

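```bash
python3 - <<'E'
import cv2,numpy as np
a=cv2.imread("pics/s16.png")[140:230,230:330];b=cv2.imread("pics/t16.png")[180:260,235:325]
a=cv2.convertScaleAbs(a,alpha=2.0,beta=20);b=cv2.convertScaleAbs(b,alpha=2.0)
cv2.imwrite("pics/z16.png",np.hstack([cv2.resize(a,(400,360),interpolation=2),cv2.resize(b,(400,360),interpolation=2)]))
E
```

```text
(no output)
```

View pics/z16.png

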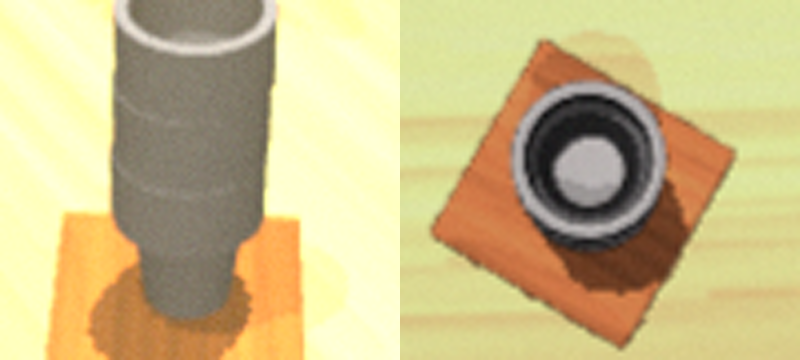

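Both cameras agree on the height: the rim is at 0.160 m, as it should be when fully home. They also put the top rim about 3 mm further in +x than the base's, so I test whether this is tilt or just play by comparing the inner floor and rim of the top cup, with the base cup before stacking as reference.

```bash
python3 - <<'E'
from meas import *; from rig import manip
d=manip.read_camera("top")
def floor(img,uv,z,r=13):
    im=img.astype(int);mx=im.max(2);mn=im.min(2);u,v=map(int,np.round(uv))
    w=np.zeros(mx.shape,np.uint8);cv2.circle(w,(u,v),r,1,-1)
    m=(w>0)&(mx>60)
    n,l,st,ce=cv2.connectedComponentsWithStats(m.astype(np.uint8));i=1+st[1:,4].argmax()
    h=cv2.convexHull(max(cv2.findContours((l==i).astype(np.uint8),0,1)[0],key=cv2.contourArea))[:,0]
    P=np.array([onz(d,p,z)[:2] for p in h]);c,R=fitcircle(P);return c.round(4),round(R,4),st[i,4]
old=dict(d);old["image"]=cv2.imread("pics/top0.png")[:,:,::-1]
for nm,D,b,z0 in(("base before",old,(.504,-.011),.012),("top now",d,(.507,-.011),.08),("A before",old,(.6012,.2363),0),("B before",old,(.6259,-.2047),0)):
    p=proj(d,[*b,z0+.08])[0];q=proj(d,[*b,z0+.006])[0]
    print(nm,"rim",rim(D,p,z0+.08,n=36)[0].round(4),"floor",floor(D["image"],q,z0+.006), "px",q.round(1))
E
```

```text
base before rim [ 0.5037 -0.0112] floor (array([ 0.5031, -0.0117]), np.float64(0.0145), np.int32(149)) px [277.3 220.8]
top now rim [ 0.5068 -0.0112] floor (array([ 0.5066, -0.0114]), np.float64(0.0148), np.int32(175)) px [277.1 217.3]
A before rim [0.6011 0.2362] floor (array([0.6067, 0.2436]), np.float64(0.0245), np.int32(162)) px [164.2 180.3]
B before rim [ 0.6259 -0.2047] floor (array([ 0.6283, -0.2082]), np.float64(0.0225), np.int32(188)) px [363.7 163.3]
```

The top cup is upright: floor and rim centres agree within 0.3 mm, so there is no tilt. The offset is lateral play of about 1.5 mm per joint, and with a 50 mm body in a 54 mm mouth up to 2 mm is possible. The screw cup is where it was, at (175,257). I hand in.

```bash
python3 -c "
from rig import manip
print(manip.sense()['time']);print(manip.sign_off())"
```

```text
17.8
the job is handed in; nothing more can be done
None
```

I nested both loose cups into the cup on the board, first the left one, then the right one. I let go, moved the arm clear and handed the job in at 17.8 s.

- **Seating:** the wrist force rose only to about 5 N, at the expected height for each cup. The side and top views agree with the top rim at 160 mm, the fully-home height.
- **Upright:** the top cup's floor and rim centres agree within 0.3 mm, so it is not tilted.
- **Not perfectly centred:** the top rim sits about 3 mm further in +x than the base rim did before stacking. That is roughly 1.5 mm at each joint, within the 2 mm of play, and I left it so.
- **Camera disagreement:** the side and top views differ by about 4 mm in y. They did so before I moved anything, so I took it as calibration error.
- **Other objects:** the screw cup looks unmoved in the pictures, and so does the base cup's foot on the board. I did not re-measure the base cup after stacking.

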